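Hold the feeder panel's door open at 60 degrees

ROBOT

A 6-joint arm with a two-finger parallel gripper is mounted at the origin on the work surface. World frame = base frame: x ahead of the robot, y to its left, z up, the work surface at z = 0. Lengths are in m, angles in rad, forces in N, time in s.
With the tool pointing down it reaches from about 0.3 to 0.75 m from the base axis. Payload 8.5 kg.
Tool frame: the origin (TCP) lies at the very end of the fingers, on their centre line; the grasp point (between the pads) lies 19 mm behind it; z points along the fingers, y is the direction in which the jaws open and shut (so a half turn about z gives the same grasp; the last joint's range is limited). The gripper opens to 85 mm and grips with 20 to 120 N. Pads are 22 mm wide; open, the fingers measure 114 mm over their backs; the gripper's body (76 mm by 85 mm) begins 54 mm behind the grasp point. The pads swing forward as they close: fully open they stand 13 mm farther back than shut.
Start: joints at [-1.374, 0.381, 1.297, -0, 1.464, -0.215], TCP at [0.22, -0.504, 0.201] pointing down, gripper open.
Joint ranges: [-3.11, 3.11], [-0.89, 2.33], [0.22, 2.48], [-1.42, 4.56], [0.17, 2.85], [-2.88, 2.88]. Speed limits (rad/s): [2.39, 2.39, 3.14, 3.14, 3.14, 3.14].

INTERFACE

Orientations are given as [roll, pitch, yaw] about the fixed x, y, z axes, in that order (R = Rz(yaw) Ry(pitch) Rx(roll)).
In Python, from bench import arm gives the robot as it stands.
- The arm moves only by the tool servo_tool, never from a script. Its argument "steps" is text: rows parted by semicolons, each of 6 numbers parted by spaces: the shift along the tool's x, y, z in mm, then the turn, a rotation vector about the tool's x, y, z in rad. A call has exactly 5 rows; each row shifts and turns the commanded pose from where the row before left it, along the tool's axes as they then stand; what a row does not reach is not made up. A row lasts 1/8 s, in which the tool goes at most 62.5 mm and 10.7 degrees, less where a joint would pass 70% of its speed; a pose out of reach is approached as far as the arm can. A call is refused whole if a number of a shift passes 62.5 or a number of a turn 0.188, either way. A call with a gripper value outside its range is refused whole. "hand" is the finger opening in mm, from 0 to 85.4, set as the call begins (left out, the last holds). The fingers move at their own pace and stop on an object; "newtons" is the grip in N (left out, the last holds). Time passes only in rows, so rows that do not move let the fingers close, or fill a call up. It gives the time, the measured TCP pose, the force and the opening at its end, in the units of the state.
- arm.sense(): the state, without advancing time (a new reading comes with each control period).
- arm.grab_frame(name): name is "scene" or "top"; returns (picture, depth): 420x560x3 uint8, red, green, blue; 420x560 float32, m along the optical axis (not along the pixel's ray), 0 where there is no reading.
- arm.camera_info(name): a dict with "fx", "fy", "cx", "cy" (pixels), "world_from_camera" (4x4, takes a point from camera to world coordinates). Camera axes: x right, y down, z forward; pixel columns grow to the right and rows downward; lengths in m; the calibration is good to about 2 mm. A picture is of the moment at which its call begins. camera_info takes no time and is no camera call.
- arm.sign_off(): hands the job in, once; it reports no verdict.
The state is a dict: "t": time; "joints": joint angles; "qvel": joint speeds; "joint_torque": joint torques, N m; "ee_pos": TCP position; "tcp_rot": TCP orientation; "wrist_force": force on the tool from outside, world axes, zero at the start; "moment": the same for the moment, N m; "gripper_width": opening from 0.0 (shut) to 1.0 (fully open).
Only numpy, scipy, OpenCV 4.12 (cv2) and the standard library are available. Lean on these libraries where they do the work, as an engineer would, in place of code of your own. Each camera call takes 0.05 s, during which the arm holds its last target.

TASK

The stay of the feeder control panel is gone, so its door drops shut unless someone holds it: lift the door by its bow handle and hold it open at 60 degrees from closed (give or take 5) so that I can get at the terminals, and finish still holding it by the handle, with nothing else propping it. The old plastic handle is brittle, so grip it lightly and never let the door drop. Leave the ribbed knob in its middle position and the loose parts round the panel where they are.

Things in the scene. Friction and masses are not known exactly. Their poses are not given: they have to be found in the camera images.
- enclosure: Pale blue steel feeder control panel, a wall enclosure 200 x 300 mm, 85 mm high, lying on its back, fixed on the shelf. Origin: centre of its underside; x towards the hinge side (away from the robot), y along the hinge, z up. Three black cable glands stick out 23 mm from its -y end, steel lugs 27 mm at both ends.
- hinge_mid (a point): Point on the door's hinge axis, at the middle of its length: 103 mm from the panel's centre along the panel's x and 85 mm up. The hinge axis runs level along the panel's y. Axes as the panel's.
- panel_door (a joint): Door angle about the hinge, rad: 0 closed (level on the box; starts so, unlocked), growing as the free edge on the robot's side rises and swings away from the robot; 1.047 is 60 degrees, stop at 1.85. Pale blue folded sheet 206 x 306 mm, outer face 12 mm above the hinge axis, 0.45 to 0.85 kg with fittings, little hinge friction: falls shut when let go.
- bow_handle (a point): Brittle black plastic bow handle by the door's free edge: round bar 12 mm thick along y, 102 mm clear between its legs, bar centre 40 mm off the door's face, 185 mm from the hinge axis along the door and 52 mm square to it. The point: middle of the bar; axes as the panel's, turning with the door. Breaks if the finger forces on it and the door add up to 100 N: grip at 40 N or less, 20 is plenty.
- mode_knob (a joint): Turn of the large black ribbed knob (58 mm across, 31 mm high) on the door's outer face, rad: 0 is its middle detent, where it starts; it springs back lightly. Its axis is 68 mm from the hinge axis and 70 mm to the +y side of the middle of the door.
- relay_can: Copper relay can, upright cylinder 39 mm across, 50 mm high; loose bystander. Origin: centre of its underside.
- plunger: Brass solenoid plunger standing on its flange, 26 mm across at the foot, 56 mm high; loose bystander. Origin: centre of its underside.
- rubber_foot: Black rubber foot, cone 40 mm across, 22 mm high; loose bystander. Origin: centre of its underside.
- cable_gland: Grey plastic cable gland standing upright, 36 mm across, 36 mm high; loose bystander. Origin: centre of its underside.
- jbox_lid: Grey junction box lid, 100 x 100 mm, 12 mm high; loose bystander. Origin: centre of its underside.
- screwdriver: Screwdriver 190 mm long, lying; loose bystander. Origin: on its underside.

How it is judged:
By the outcome, as a careful person would: the job done as asked, in the order asked, and still so for the second after the job is handed in, while the arm keeps its last pose, push and grip.
It also fails if it takes over 38 s, if anything falls off the work surface, if the arm or the gripper's body presses on something with over 40 N, if the wrist force passes 120 N, or if a joint passes its speed limit or range.

## Working session

There is one attempt and no reset: what is moved stays moved. The work goes in short steps, Python scripts to look and compute and a tool call to move; the robot and the scene stay as the last step left them, time stands still between calls to the robot, and variables do not carry over. Pictures are saved under pics/ and viewed, and the job is handed in when it is done.

Besides the shell and the picture viewer there is one more tool, called by a JSON object that holds its "name" and its "arguments", one argument or row to a line. servo_tool: Moves the arm, as the interface text tells. Its arguments: {"type":"object","properties":{"steps":{"type":"string"},"hand":{"type":"number"},"newtons":{"type":"number"}},"required":["steps"]}

```bash
mkdir -p pics; python3 - <<'E'
from bench import arm
import cv2,numpy as np
for n in("scene","top"):
    p,d=arm.grab_frame(n); cv2.imwrite(f"pics/{n}0.png",p[:,:,::-1]); np.savez(f"{n}0.npz",p=p,d=d)
    c=arm.camera_info(n); print(n,c["fx"],c["cx"],c["cy"],np.round(c["world_from_camera"],3).tolist())
print(arm.sense())
E
```

```text
scene 475.81792312163157 279.510513844542 211.32708497572264 [[-0.117, 0.766, -0.632, 1.241], [0.993, 0.083, -0.084, 0.158], [-0.012, -0.638, -0.77, 0.907], [0.0, 0.0, 0.0, 1.0]]
top 453.96712633392343 278.36376649966354 207.65868736789528 [[-0.028, -0.996, 0.081, 0.502], [-1.0, 0.028, 0.003, 0.033], [-0.006, -0.081, -0.997, 1.084], [0.0, 0.0, 0.0, 1.0]]
{'t': 0.1, 'joints': array([-1.37429543e+00,  3.81118812e-01,  1.29816353e+00, -8.13721797e-06,
        1.46361676e+00, -2.15318801e-01]), 'qvel': array([ 0.00071046, -0.00227779, -0.00186805,  0.00074923,  0.00289528,
        0.00191741]), 'joint_torque': array([ 3.53717995e-03, -4.49221766e+01, -2.31655401e+01, -1.61091161e-04,
        3.69878500e-03,  1.86187424e-05]), 'ee_pos': array([ 0.22007767, -0.50371532,  0.20088605]), 'tcp_rot': array([-3.14031464e+00, -2.71232558e-04,  4.11820404e-01]), 'wrist_force': array([1.2225455 , 0.21648333, 0.85387859]), 'moment': array([-0.02431744, -0.00697242, -0.03736097]), 'gripper_width': 1.0020104157308114}
```

View pics/scene0.png

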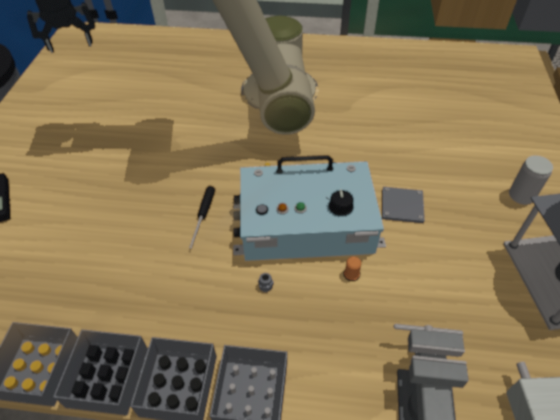

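View pics/top0.png

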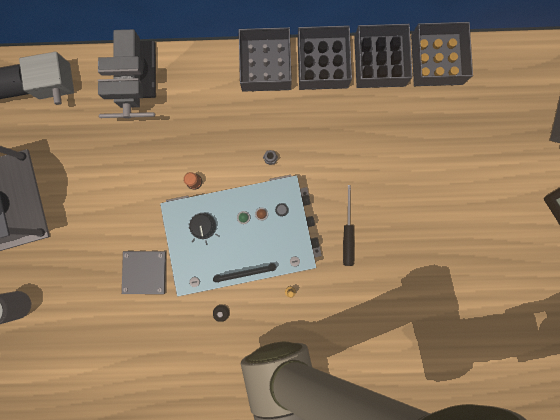

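```bash
cat > h.py <<'E'
import numpy as np
def cast(c,u,v,z):
    T=np.array(c["world_from_camera"]); d=T[:3,:3]@np.array([(u-c["cx"])/c["fx"],(v-c["cy"])/c["fy"],1.]); o=T[:3,3]
    return o+d*(z-o[2])/d[2]
def pts(c,d):
    v,u=np.indices(d.shape); P=np.stack([(u-c["cx"])/c["fx"]*d,(v-c["cy"])/c["fy"]*d,d],-1)
    T=np.array(c["world_from_camera"]); return P@T[:3,:3].T+T[:3,3]
E
python3 - <<'E'
from bench import arm
import cv2,numpy as np
from h import *
for n in("top","scene"):
    f=np.load(n+"0.npz");p,d=f["p"],f["d"];c=arm.camera_info(n);W=pts(c,d)
    hsv=cv2.cvtColor(p,cv2.COLOR_RGB2HSV)
    m=cv2.inRange(hsv,(85,30,90),(110,120,255)); 
    k,l,s,cc=cv2.connectedComponentsWithStats(m); i=1+s[1:,4].argmax()
    m2=cv2.morphologyEx((l==i).astype(np.uint8),cv2.MORPH_CLOSE,np.ones((25,25)))
    ct=max(cv2.findContours(m2,0,2)[0],key=cv2.contourArea); r=cv2.minAreaRect(ct)
    on=(l==i)&(d>0)&(W[...,2]>.08); print(n,s[i],"face z",np.median(W[on][:,2]))
    if n=="top":
        b=cv2.boxPoints(r); B=np.array([cast(c,u,v,.097) for u,v in b]); print(b,B.round(4),B.mean(0).round(4))
        print("sides",np.linalg.norm(np.diff(B,axis=0),axis=1))
    # handle: dark pixels
    x0,y0,x1,y1=(205,255,285,290) if n=="top" else (272,150,340,176)
    dk=np.zeros_like(m); sub=(p[y0:y1,x0:x1].max(2)<75); dk[y0:y1,x0:x1]=sub
    kk,l,s,cc=cv2.connectedComponentsWithStats(dk); i=1+s[1:,4].argmax()
    ys,xs=np.nonzero(l==i); print("handle",s[i],cc[i])
    hz=W[ys,xs]; g=hz[:,2]>.125; print("depth pts",g.sum(),np.median(hz[g],0).round(4),hz[g][:,2].max())
    rr=cv2.minAreaRect(np.stack([xs,ys],1).astype(np.float32)); print(rr)
    b=cv2.boxPoints(rr); print(np.array([cast(c,u,v,.137) for u,v in b]).round(4), cast(c,*rr[0],.137).round(4))
    big=cv2.resize(p[140:320,150:330] if n=="top" else p[140:270,220:400],None,fx=3.3,fy=3.3,interpolation=2); cv2.imwrite(f"pics/{n}_z.png",big[:,:,::-1])
E
```

```text
top [276 209  28  28 177] face z 0.09705903275002575
[[275.79208 224.90643]
 [285.4844  203.36798]
 [311.51352 215.08109]
 [301.8212  236.61954]] [[ 0.5456  0.0424  0.097 ]
 [ 0.592   0.02    0.097 ]
 [ 0.5648 -0.0359  0.097 ]
 [ 0.5186 -0.0133  0.097 ]] [0.5552 0.0033 0.097 ]
sides [0.05152985 0.06214839 0.05140561]
handle [213 263  63  19 352] [244.71022727 272.73863636]
depth pts 332 [0.4465 0.11   0.1416] 0.14647501082825065
((243.9420623779297, 272.21551513671875), (7.2583441734313965, 63.74641036987305), 78.48616790771484)
[[0.4439 0.1768 0.137 ]
 [0.4665 0.047  0.137 ]
 [0.4518 0.0444 0.137 ]
 [0.4293 0.1741 0.137 ]] [0.4478 0.1106 0.137 ]
scene [  240   163   142    96 10505] face z 0.09881187538773595
handle [277 156  56  18 273] [303.6996337  160.90842491]
depth pts 206 [0.4503 0.109  0.1426] 0.14810880174039487
((304.34906005859375, 163.3837127685547), (16.280620574951172, 55.599853515625), 86.69812774658203)
[[0.4468 0.0475 0.137 ]
 [0.4226 0.1749 0.137 ]
 [0.4754 0.1796 0.137 ]
 [0.4987 0.056  0.137 ]] [0.4613 0.1144 0.137 ]
```

View pics/top_z.png

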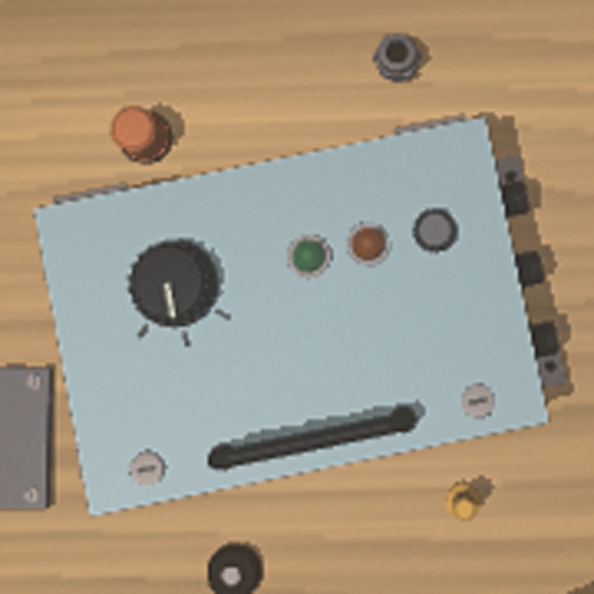

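View pics/scene_z.png

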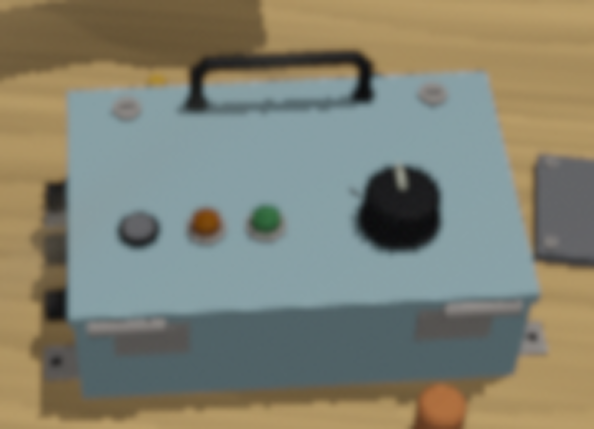

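The views show the closed door: in top its corners are about (161,204), (298,175), (316,268), (177,296). The bow handle runs from (216,279) to (273,265), the foot is near (221,313) and the plunger near (290,292).

```bash
python3 - <<'E'
from bench import arm
import cv2,numpy as np
from h import *
f=np.load("top0.npz");p,d=f["p"],f["d"];c=arm.camera_info("top");W=pts(c,d)
m=((abs(W[...,2]-.097)<.012)&(d>0)).astype(np.uint8); m[:160]=0;m[305:]=0;m[:,:150]=0;m[:,325:]=0
m=cv2.morphologyEx(m,cv2.MORPH_OPEN,np.ones((7,7)))
m=cv2.morphologyEx(m,cv2.MORPH_CLOSE,np.ones((15,15)))
ct=max(cv2.findContours(m,0,2)[0],key=cv2.contourArea)
B=np.array([cast(c,u,v,.097)[:2] for u,v in ct[:,0]],np.float32)
r=cv2.minAreaRect(B*1000); b=cv2.boxPoints(r); print(r,b)
# depth-based bar ends
ctr=np.array(r[0])/1000
# yaw of y axis from the bar
dk=np.zeros(m.shape,np.uint8); dk[255:290,205:285]=(p[255:290,205:285].max(2)<60)
ys,xs=np.nonzero(dk); Q=np.array([cast(c,u,v,.140)[:2] for u,v in zip(xs,ys)]); vx,vy,x0,y0=cv2.fitLine(Q.astype(np.float32),cv2.DIST_HUBER,0,.01,.01).ravel()
print("bar yaw(of y)",np.degrees(np.arctan2(vy,vx)),"rect",np.degrees(np.arctan2(*(b[1]-b[0])[::-1])),np.degrees(np.arctan2(*(b[2]-b[1])[::-1])))
f=np.load("scene0.npz");ps,ds=f["p"],f["d"];cs=arm.camera_info("scene");Ws=pts(cs,ds)
for nm,w,dd in(("top",W,d),("scene",Ws,ds)):
    g=(dd>0)&(w[...,2]>.128)&(w[...,2]<.152)&(abs(w[...,0]-.45)<.04)&(abs(w[...,1]-.11)<.075)
    P=w[g]; print(nm,g.sum(),P.mean(0).round(4), cv2.minAreaRect((P[:,:2]*1000).astype(np.float32)))
for e in (-10,-12.5,-10.5): 
    a=np.radians(e); ex=np.array([np.cos(a),np.sin(a)]); print(e,"pred bar from rect",ctr-.082*ex)
E
```

```text
((528.6333618164062, 126.78094482421875), (210.03506469726562, 305.566162109375), 9.946392059326172) [[398.80457  259.12833 ]
 [451.58398  -41.845108]
 [658.46216   -5.566437]
 [605.68274  295.40698 ]]
bar yaw(of y) -80.03227 rect -80.05361 9.946396
top 361 [0.4462 0.1112 0.1408] ((445.8863220214844, 111.801513671875), (11.997767448425293, 129.6077423095703), 9.828824996948242)
scene 300 [0.4493 0.1143 0.1409] ((447.2067565917969, 114.96294403076172), (16.665119171142578, 130.19708251953125), 9.187488555908203)
-10 pred bar from rect [0.44787913 0.1410201 ]
-12.5 pred bar from rect [0.44857709 0.14452899]
-10.5 pred bar from rect [0.44800646 0.14172426]
```

```bash
cat >> h.py <<'E'
from scipy.spatial.transform import Rotation as R
def rows(state,wps):
    """wps: list of (pos, rotation) -> tool-frame rows"""
    p=np.array(state["ee_pos"]); r=R.from_euler("xyz",state["tcp_rot"])
    for q,s in wps:
        print(np.r_[r.inv().apply(np.array(q)-p)*1000,].round(1), (r.inv()*s).as_rotvec().round(3)); p,r=np.array(q),s
EX=np.array([np.cos(np.radians(9.95)),np.sin(np.radians(9.95)),0]); H=np.array([.6297,.1443,.085]); YAW=np.radians(99.95)
E
python3 - <<'E'
from bench import arm
from h import *
s=arm.sense(); p0=s["ee_pos"]; y0=s["tcp_rot"][2]; N=14
t=np.array([.4475,.1123,.21])
rows(s,[(p0+(t-p0)*k/N,R.from_euler("xyz",[np.pi,0,y0+(YAW-y0)*k/N])) for k in range(1,N+1)])
E
```

```text
[ 32.5 -33.8  -0.6] [-0.001 -0.    -0.095]
[ 35.6 -30.6  -0.7] [ 0.     0.    -0.095]
[ 38.3 -27.1  -0.7] [ 0.     0.    -0.095]
[ 40.7 -23.3  -0.7] [ 0.     0.    -0.095]
[ 42.7 -19.3  -0.7] [-0.     0.    -0.095]
[ 44.4 -15.2  -0.7] [ 0.     0.    -0.095]
[ 45.6 -10.9  -0.7] [-0.     0.    -0.095]
[46.5 -6.5 -0.7] [ 0.     0.    -0.095]
[46.9 -2.1 -0.7] [ 0.     0.    -0.095]
[46.8  2.4 -0.7] [ 0.     0.    -0.095]
[46.4  6.9 -0.7] [-0.     0.    -0.095]
[45.5 11.2 -0.7] [ 0.     0.    -0.095]
[44.3 15.5 -0.7] [ 0.     0.    -0.095]
[42.6 19.6 -0.7] [ 0.     0.    -0.095]
```

{"name": "servo_tool", "arguments": {
  "steps": "32.5 -34 -2 0 0 -0.095; 35.5 -30.5 -2 0 0 -0.095; 38 -27 -2 0 0 -0.095; 41 -23 -2 0 0 -0.095; 43 -19 -2 0 0 -0.095",
  "hand": 60,
  "newtons": 20
}}

```text
t: 0.72
ee_pos: [0.3022, -0.2827, 0.2113]
tcp_rot: [-3.141, -0.0, 0.89]
wrist_force: [0.3, -0.4, -0.2]
gripper_width: 0.702
```

{"name": "servo_tool", "arguments": {
  "steps": "44 -15 0 0 0 -0.095; 46 -11 0 0 0 -0.095; 46 -6.5 0 0 0 -0.095; 47 -2 0 0 0 -0.095; 47 2.5 0 0 0 -0.095"
}}

```text
t: 1.35
ee_pos: [0.3837, -0.063, 0.2113]
tcp_rot: [-3.141, -0.0, 1.365]
wrist_force: [1.2, -0.8, 0.2]
gripper_width: 0.704
```

{"name": "servo_tool", "arguments": {
  "steps": "46 7 0 0 0 -0.095; 45 11 0 0 0 -0.095; 44 15.5 0 0 0 -0.095; 42 20 0 0 0 -0.095; 0 0 0 0 0 0"
}}

```text
t: 1.98
ee_pos: [0.4492, 0.1117, 0.2109]
tcp_rot: [-3.141, -0.0, 1.746]
wrist_force: [0.4, 0.1, 0.2]
gripper_width: 0.706
```

```bash
python3 - <<'E'
from bench import arm
from h import *
import cv2
s=arm.sense(); print({k:np.round(v,4) for k,v in s.items()})
rows(s,[([.4475,.1123,.16],R.from_euler("xyz",[np.pi,0,YAW]))])
for n in("scene","top"):
    p,d=arm.grab_frame(n); np.savez(n+"1.npz",p=p,d=d); q=p[60:280,180:420] if n=="scene" else p[160:420,120:400]
    cv2.imwrite(f"pics/{n}1.png",cv2.resize(q,None,fx=2.2,fy=2.2)[:,:,::-1])
E
```

```text
{'t': np.float64(1.975), 'joints': array([-1.3100e-02,  2.2010e-01,  1.5057e+00,  3.0000e-04,  1.4166e+00,
       -1.8880e-01]), 'qvel': array([-0.0634, -0.0239,  0.0362, -0.0148, -0.0017, -0.0037]), 'joint_torque': array([ 1.96310e+00, -3.49069e+01, -2.33424e+01,  2.10800e-01,
       -1.64000e-02,  3.29000e-02]), 'ee_pos': array([0.4492, 0.1117, 0.2109]), 'tcp_rot': array([-3.1408e+00, -5.0000e-04,  1.7464e+00]), 'wrist_force': array([0.384 , 0.1468, 0.1894]), 'moment': array([-0.0394, -0.0447,  0.0468]), 'gripper_width': np.float64(0.7056)}
[ 0.9 -1.5 50.9] [-0.001 -0.     0.002]
```

View pics/scene1.png

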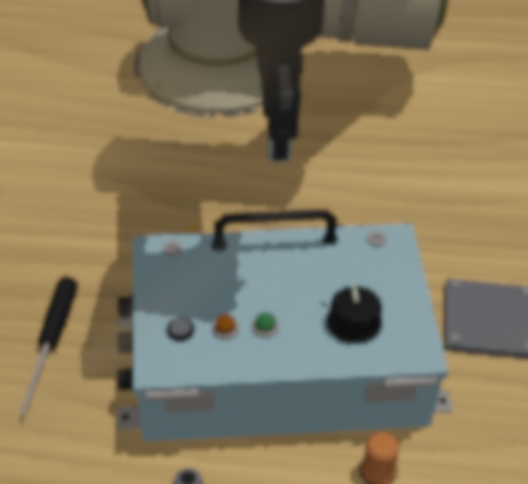

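View pics/top1.png

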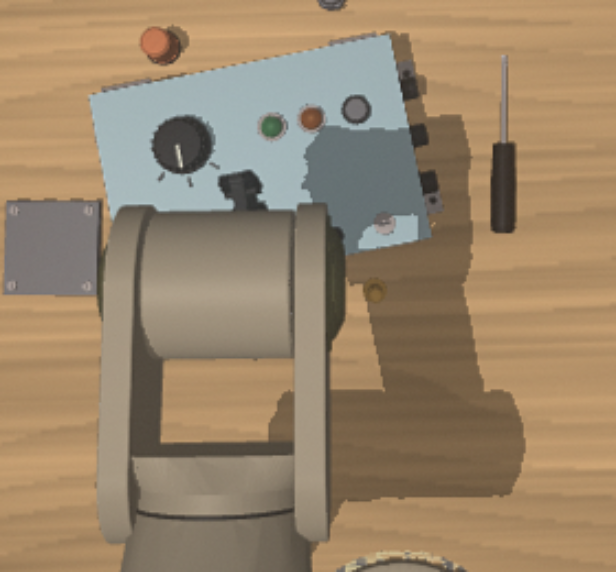

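The scene view shows the fingers (crop 280,155) above and in line with the bar (crop 275,217), and nothing is in the way. I'll descend.

{"name": "servo_tool", "arguments": {
  "steps": "1 -1.5 20 0 0 0; 0 0 22 0 0 0; 0 0 22 0 0 0; 0 0 20 0 0 0; 0 0 8.5 0 0 0"
}}

```text
t: 2.7
ee_pos: [0.4468, 0.1092, 0.1182]
tcp_rot: [-3.14, -0.0, 1.74]
wrist_force: [0.3, 0.8, 0.6]
gripper_width: 0.705
```

{"name": "servo_tool", "arguments": {
  "steps": "0 0 0 0 0 0; 0 0 0 0 0 0; 0 0 0 0 0 0; 0 0 0 0 0 0; 0 0 0 0 0 0",
  "hand": 26
}}

```text
t: 3.32
ee_pos: [0.4474, 0.1103, 0.1191]
tcp_rot: [3.141, 0.0, 1.742]
wrist_force: [-0.8, 0.1, -0.8]
gripper_width: 0.306
```

```bash
python3 - <<'E'
from bench import arm
from h import *
import cv2
s=arm.sense(); print({k:np.round(v,4) for k,v in s.items()})
rows(s,[([.4475,.1123,.118],R.from_euler("xyz",[np.pi,0,YAW]))])
for n in("scene","top"):
    p,d=arm.grab_frame(n); np.savez(n+"2.npz",p=p,d=d); q=p[110:240,230:380] if n=="scene" else p[160:330,150:340]
    cv2.imwrite(f"pics/{n}2.png",cv2.resize(q,None,fx=3.5,fy=3.5)[:,:,::-1])
E
```

```text
{'t': np.float64(3.325), 'joints': array([-0.0161,  0.3126,  1.6696, -0.    ,  1.1591, -0.1872]), 'qvel': array([-0.0014,  0.0015, -0.0009, -0.0002,  0.001 , -0.0002]), 'joint_torque': array([-1.09000e-02, -3.72218e+01, -1.92324e+01, -6.00000e-04,
        1.20000e-03, -0.00000e+00]), 'ee_pos': array([0.4474, 0.1103, 0.1191]), 'tcp_rot': array([3.1413e+00, 1.0000e-04, 1.7419e+00]), 'wrist_force': array([-0.7533,  0.1237, -0.785 ]), 'moment': array([0.013 , 0.0157, 0.0758]), 'gripper_width': np.float64(0.3057)}
[2.  0.4 1.1] [ 0.     0.    -0.003]
```

View pics/scene2.png

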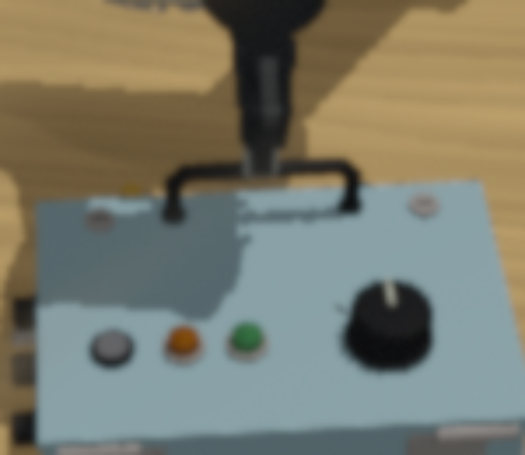

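View pics/top2.png

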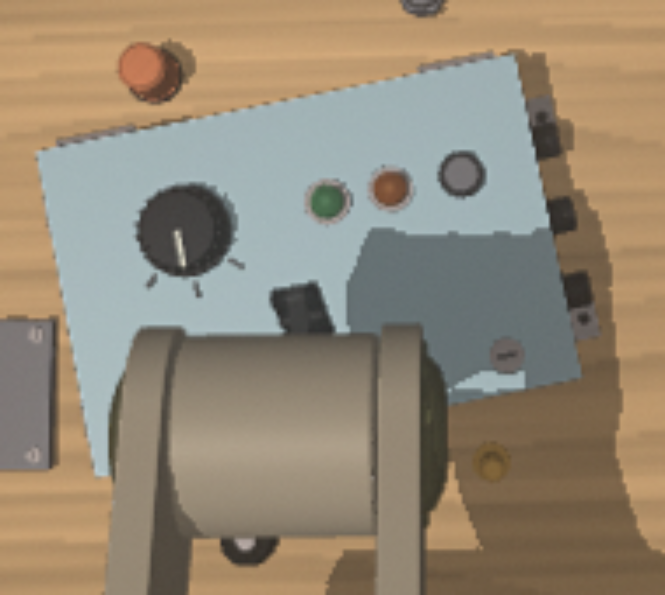

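```bash
python3 - <<'E'
from bench import arm
from h import *
f=np.load("scene2.npz");c=arm.camera_info("scene");W=pts(c,f["d"])
for v in range(140,168,2):
    print(v,[tuple((W[v,u]*1000).round(0)) for u in (296,300,304,308,314)])
E
```

```text
140 [(np.float64(232.0), np.float64(75.0), np.float64(0.0)), (np.float64(475.0), np.float64(104.0), np.float64(219.0)), (np.float64(510.0), np.float64(115.0), np.float64(252.0)), (np.float64(508.0), np.float64(123.0), np.float64(251.0)), (np.float64(227.0), np.float64(126.0), np.float64(1.0))]
142 [(np.float64(245.0), np.float64(77.0), np.float64(4.0)), (np.float64(473.0), np.float64(104.0), np.float64(212.0)), (np.float64(513.0), np.float64(115.0), np.float64(249.0)), (np.float64(510.0), np.float64(123.0), np.float64(247.0)), (np.float64(236.0), np.float64(126.0), np.float64(1.0))]
144 [(np.float64(251.0), np.float64(77.0), np.float64(3.0)), (np.float64(476.0), np.float64(104.0), np.float64(209.0)), (np.float64(513.0), np.float64(115.0), np.float64(243.0)), (np.float64(511.0), np.float64(123.0), np.float64(242.0)), (np.float64(243.0), np.float64(127.0), np.float64(0.0))]
146 [(np.float64(258.0), np.float64(78.0), np.float64(2.0)), (np.float64(487.0), np.float64(105.0), np.float64(213.0)), (np.float64(508.0), np.float64(115.0), np.float64(233.0)), (np.float64(502.0), np.float64(123.0
[... 2330 characters left out ...]
, (np.float64(320.0), np.float64(116.0), np.float64(3.0)), (np.float64(313.0), np.float64(132.0), np.float64(-1.0))]
164 [(np.float64(331.0), np.float64(85.0), np.float64(3.0)), (np.float64(331.0), np.float64(95.0), np.float64(4.0)), (np.float64(327.0), np.float64(106.0), np.float64(2.0)), (np.float64(324.0), np.float64(117.0), np.float64(0.0)), (np.float64(423.0), np.float64(135.0), np.float64(99.0))]
166 [(np.float64(429.0), np.float64(93.0), np.float64(95.0)), (np.float64(433.0), np.float64(103.0), np.float64(99.0)), (np.float64(434.0), np.float64(112.0), np.float64(101.0)), (np.float64(430.0), np.float64(122.0), np.float64(99.0)), (np.float64(428.0), np.float64(136.0), np.float64(98.0))]
```

```bash
python3 - <<'E'
from bench import arm
from h import *
import cv2
c=arm.camera_info("scene");T=np.linalg.inv(c["world_from_camera"])
def pr(P):
    q=T[:3,:3]@np.array(P)+T[:3,3]; return (c["fx"]*q[0]/q[2]+c["cx"],c["fy"]*q[1]/q[2]+c["cy"])
t=np.array([.4474,.1103,0])
for z in(.119,.127,.135,.145,.155):
  for o in (.013,.026): print(z,o,np.round(pr(t+EX*o+[0,0,z]),1))
print("bar",pr([.4475,.1123,.137]))
f=np.load("scene2.npz"); cv2.imwrite("pics/s2z.png",cv2.resize(f["p"][130:190,260:350],None,fx=8,fy=8,interpolation=0)[:,:,::-1])
# earlier image 1: tip at z.211, open 60
E
```

```text
0.119 0.013 [303.4 168.5]
0.119 0.026 [303.9 172.5]
0.127 0.013 [303.5 166.1]
0.127 0.026 [304.  170.1]
0.135 0.013 [303.6 163.6]
0.135 0.026 [304.1 167.6]
0.145 0.013 [303.7 160.5]
0.145 0.026 [304.2 164.5]
0.155 0.013 [303.8 157.3]
0.155 0.026 [304.3 161.3]
bar (np.float64(303.93782480260205), np.float64(159.11495641352002))
```

View pics/s2z.png

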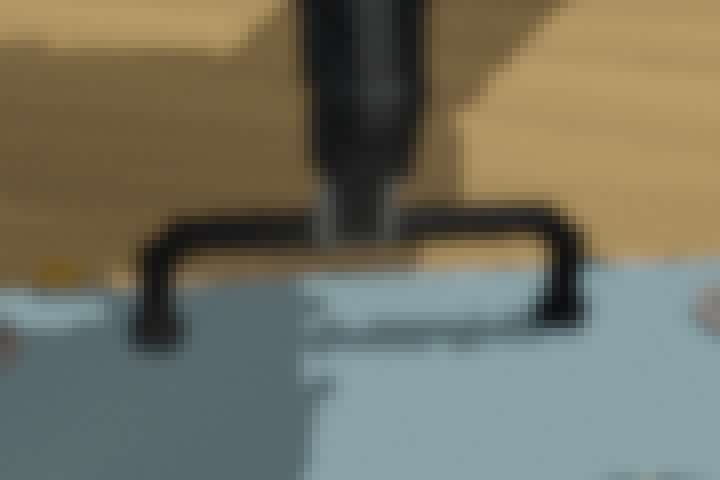

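```bash
python3 - <<'E'
from bench import arm
from h import *
import cv2
c=arm.camera_info("scene");T=np.linalg.inv(c["world_from_camera"])
def pr(P):
    q=T[:3,:3]@np.array(P)+T[:3,3]; return (c["fx"]*q[0]/q[2]+c["cx"],c["fy"]*q[1]/q[2]+c["cy"])
f=np.load("scene1.npz");W=pts(c,f["d"])
for v in range(118,140,2): print(v,[(W[v,u]*1000).round(0).astype(int).tolist() for u in (304,307,310)])
t=np.array([.4492,.1117,0])
for z in(.211,.224,.24,.25):
  for o in (.03,.044): print(z,o,np.round(pr(t+EX*o+[0,0,z]),1))
cv2.imwrite("pics/s1z.png",cv2.resize(f["p"][90:180,260:350],None,fx=6,fy=6,interpolation=0)[:,:,::-1])
s=arm.sense();print(s["ee_pos"],s["tcp_rot"],s["gripper_width"])
E
```

```text
118 [[513, 113, 311], [505, 119, 305], [505, 124, 306]]
120 [[513, 113, 306], [509, 119, 303], [508, 125, 303]]
122 [[512, 113, 300], [510, 119, 298], [509, 125, 299]]
124 [[494, 112, 280], [489, 118, 277], [491, 124, 279]]
126 [[493, 112, 274], [492, 118, 273], [491, 125, 274]]
128 [[493, 113, 269], [492, 119, 269], [491, 125, 268]]
130 [[493, 113, 263], [490, 119, 261], [492, 125, 263]]
132 [[491, 113, 256], [493, 119, 258], [492, 125, 258]]
134 [[208, 96, 3], [206, 104, 2], [206, 113, 3]]
136 [[217, 97, 4], [214, 105, 2], [215, 114, 4]]
138 [[221, 97, 0], [222, 106, 2], [220, 114, 1]]
0.211 0.03 [305.8 144.5]
0.211 0.044 [306.4 149. ]
0.224 0.03 [306. 140.]
0.224 0.044 [306.6 144.4]
0.24 0.03 [306.2 134.2]
0.24 0.044 [306.8 138.7]
0.25 0.03 [306.4 130.6]
0.25 0.044 [307. 135.]
[0.44738311 0.11029962 0.11899352] [ 3.14148144e+00 -7.59419398e-07  1.74186264e+00] 0.30626998725362903
```

View pics/s1z.png

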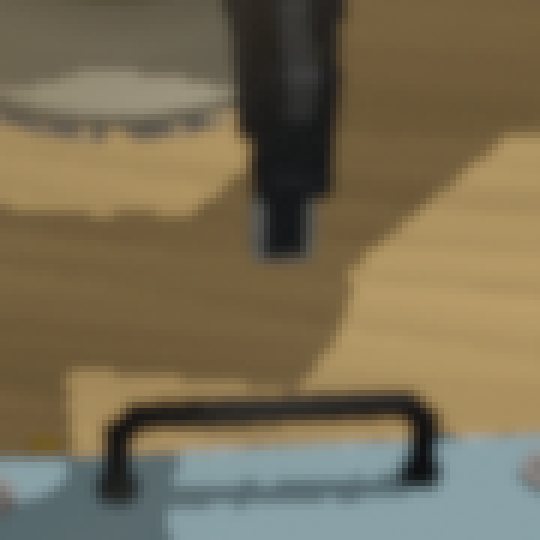

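The depth in both pictures puts the real fingertips at about z = 0.150. That is some 30 mm above the reported TCP, and more than the pad swing explains, so closing now would miss the bar. I'll open slightly, go lower slowly while watching the force, and look again.

{"name": "servo_tool", "arguments": {
  "steps": "0 0 0 0 0 0; 0 0 0 0 0 0; 2 0 5 0 0 0; 0 0 5 0 0 0; 0 0 5 0 0 0",
  "hand": 40
}}

```text
t: 4.05
ee_pos: [0.4469, 0.1123, 0.1034]
tcp_rot: [-3.141, -0.0, 1.742]
wrist_force: [-0.4, -0.5, -0.8]
gripper_width: 0.47
```

```bash
cat > look.py <<'E'
from bench import arm
from h import *
import cv2,sys
k=sys.argv[1]
s=arm.sense(); print({a:np.round(s[a],4).tolist() for a in("t","ee_pos","tcp_rot","wrist_force","moment","gripper_width","joints")})
p,d=arm.grab_frame("scene"); np.savez(f"scene{k}.npz",p=p,d=d)
a=int(sys.argv[2]) if len(sys.argv)>2 else 110
cv2.imwrite(f"pics/s{k}.png",cv2.resize(p[a:a+100,240:370],None,fx=6,fy=6,interpolation=0)[:,:,::-1])
E
python3 look.py 3
```

```text
{'t': 4.05, 'ee_pos': [0.4469, 0.1123, 0.1034], 'tcp_rot': [-3.1412, -0.0001, 1.7419], 'wrist_force': [-0.3564, -0.5258, -0.8316], 'moment': [0.0184, 0.0283, -0.0127], 'gripper_width': 0.4701, 'joints': [-0.0118, 0.3337, 1.6924, 0.0, 1.1159, -0.1828]}
```

View pics/s3.png

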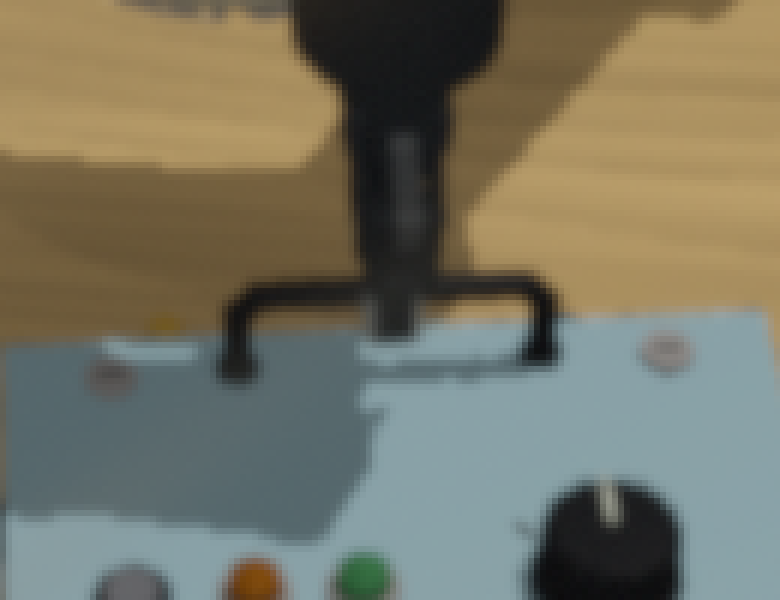

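The pad tip is at about row 166 (crop 390,338), now overlapping below the bar on the hinge side but still shallow. I'll go down 13 mm more and narrow the opening.

{"name": "servo_tool", "arguments": {
  "steps": "0 0 5 0 0 0; 0 0 5 0 0 0; 0 0 3 0 0 0; 0 0 0 0 0 0; 0 0 0 0 0 0"
}}

```text
t: 4.72
ee_pos: [0.4471, 0.1122, 0.0911]
tcp_rot: [3.141, 0.0, 1.742]
wrist_force: [0.9, 0.6, 0.5]
gripper_width: 0.47
```

{"name": "servo_tool", "arguments": {
  "steps": "0 0 0 0 0 0; 0 0 0 0 0 0; 0 0 0 0 0 0; 0 0 0 0 0 0; 0 0 0 0 0 0",
  "hand": 24
}}

```text
t: 5.35
ee_pos: [0.447, 0.1122, 0.0909]
tcp_rot: [-3.142, 0.0, 1.742]
wrist_force: [0.1, -0.0, -0.2]
gripper_width: 0.284
```

```bash
python3 look.py 4; python3 - <<'E'
from bench import arm
from h import *
c=arm.camera_info("scene");W=pts(c,np.load("scene4.npz")["d"])
for v in range(150,176,2): print(v,[(W[v,u]*1000).round(0).astype(int).tolist() for u in (301,304,307,320)])
E
```

```text
{'t': 5.35, 'ee_pos': [0.447, 0.1122, 0.0909], 'tcp_rot': [-3.1416, 0.0, 1.7418], 'wrist_force': [0.1445, -0.0081, -0.1628], 'moment': [-0.0566, -0.0092, 0.0052], 'gripper_width': 0.2842, 'joints': [-0.0118, 0.3511, 1.7101, -0.0, 1.0803, -0.1828]}
150 [[472, 106, 188], [508, 115, 222], [508, 121, 223], [268, 145, 2]]
152 [[507, 109, 215], [510, 115, 218], [511, 122, 220], [277, 146, 3]]
154 [[496, 108, 199], [511, 116, 214], [512, 122, 215], [285, 146, 3]]
156 [[497, 109, 194], [506, 116, 203], [501, 122, 198], [440, 149, 143]]
158 [[496, 109, 187], [501, 115, 192], [501, 122, 193], [446, 149, 143]]
160 [[497, 109, 182], [493, 115, 178], [489, 121, 175], [307, 148, 2]]
162 [[466, 107, 146], [472, 114, 152], [471, 121, 152], [314, 148, 1]]
164 [[465, 107, 138], [472, 114, 146], [470, 121, 145], [422, 150, 100]]
166 [[467, 107, 134], [467, 114, 134], [473, 121, 141], [428, 150, 99]]
168 [[466, 107, 126], [473, 115, 134], [470, 121, 131], [433, 151, 98]]
170 [[448, 106, 101], [448, 113, 102], [443, 120, 98], [440, 151, 98]]
172 [[452, 107, 98], [453, 114, 100], [452, 121, 100], [447, 151, 98]]
174 [[462, 108, 102], [459, 114, 100], [458, 121, 100], [457, 152, 102]]
```

View pics/s4.png

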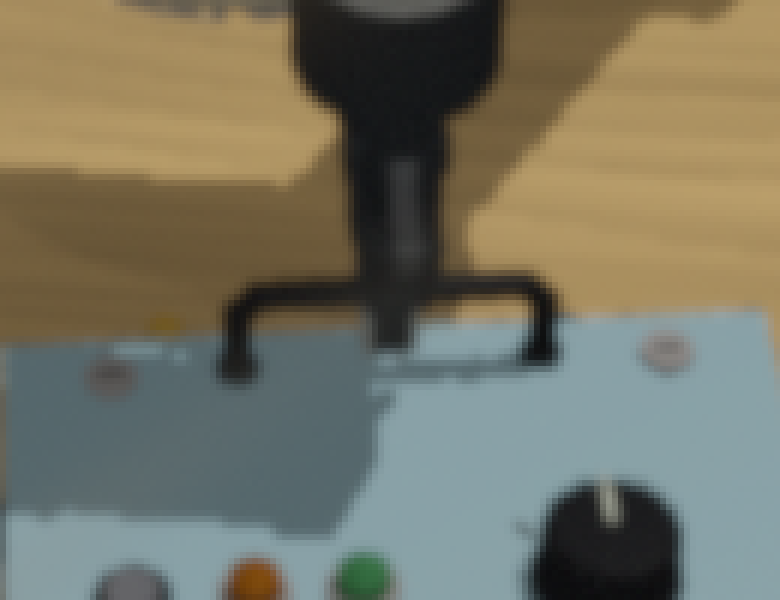

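The hinge-side pad covers the bar, with its tip at row 168 and z about 0.128. I'll go 7 mm lower to centre the pads, then close at 20 N.

{"name": "servo_tool", "arguments": {
  "steps": "0 0 4 0 0 0; 0 0 3 0 0 0; 0 0 0 0 0 0; 0 0 0 0 0 0; 0 0 0 0 0 0"
}}

```text
t: 6.02
ee_pos: [0.4471, 0.1122, 0.084]
tcp_rot: [3.141, 0.0, 1.742]
wrist_force: [1.1, 0.6, 0.4]
gripper_width: 0.279
```

{"name": "servo_tool", "arguments": {
  "steps": "0 0 0 0 0 0; 0 0 0 0 0 0; 0 0 0 0 0 0; 0 0 0 0 0 0; 0 0 0 0 0 0",
  "hand": 6,
  "newtons": 20
}}

```text
t: 6.65
ee_pos: [0.4463, 0.1121, 0.084]
tcp_rot: [-3.14, 0.0, 1.742]
wrist_force: [-5.4, -1.6, 5.8]
gripper_width: 0.132
```

```bash
python3 look.py 5; python3 - <<'E'
from bench import arm
from h import *
c=arm.camera_info("scene");W=pts(c,np.load("scene5.npz")["d"])
for v in range(156,176,2): print(v,[(W[v,u]*1000).round(0).astype(int).tolist() for u in (301,304,307,320)])
E
```

```text
{'t': 6.65, 'ee_pos': [0.4463, 0.1121, 0.084], 'tcp_rot': [-3.1401, 0.0001, 1.742], 'wrist_force': [-5.424, -1.6186, 5.8117], 'moment': [-0.3231, 0.7724, 0.0005], 'gripper_width': 0.1319, 'joints': [-0.0118, 0.3608, 1.7204, -0.0004, 1.0618, -0.1828]}
156 [[497, 109, 193], [508, 116, 205], [508, 122, 206], [442, 149, 145]]
158 [[496, 109, 187], [505, 116, 196], [499, 122, 191], [445, 149, 142]]
160 [[494, 109, 179], [486, 115, 172], [482, 121, 168], [306, 148, 1]]
162 [[485, 108, 164], [465, 114, 145], [464, 120, 144], [317, 148, 4]]
164 [[461, 107, 134], [465, 114, 138], [462, 121, 137], [419, 150, 97]]
166 [[459, 107, 126], [459, 114, 126], [463, 121, 130], [426, 150, 98]]
168 [[459, 107, 119], [467, 114, 127], [462, 121, 124], [434, 151, 99]]
170 [[445, 106, 98], [445, 113, 99], [443, 120, 98], [439, 151, 97]]
172 [[452, 107, 98], [448, 114, 96], [446, 121, 94], [446, 151, 97]]
174 [[458, 107, 98], [457, 114, 98], [454, 121, 96], [454, 152, 99]]
```

View pics/s5.png

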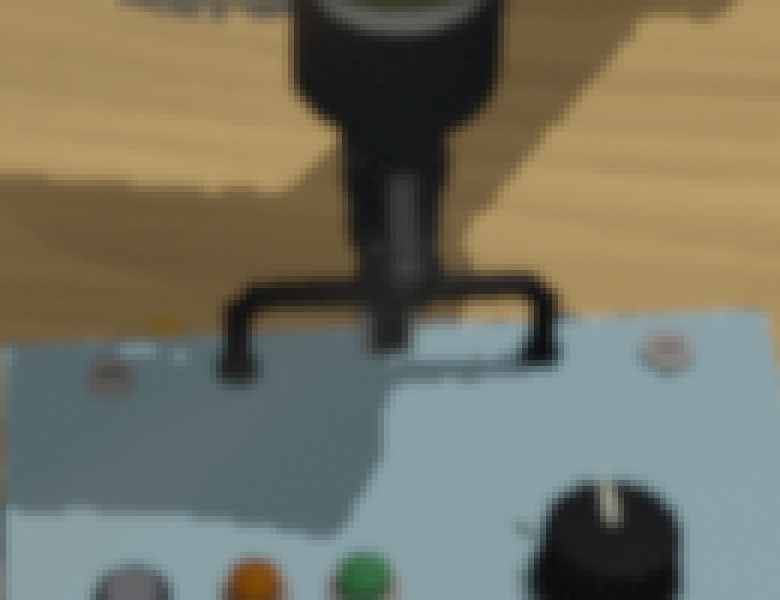

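The opening stopped at 11.3 mm on the bar, with the pads around it (crop 390,310) and the tip at z about 0.121. The grasp looks good. Next come the arc increments, with the tool kept vertical.

```bash
python3 - <<'E'
import numpy as np
f=lambda t:np.array([-185*np.cos(t)+52*np.sin(t),185*np.sin(t)+52*np.cos(t)])
th=np.radians([0,1,2.5,4,6,8]+list(range(11,63,3))); 
for a,b in zip(th,th[1:]): d=f(b)-f(a); print(np.degrees(b).round(1),"0 %.1f %.1f"%(d[0],-d[1]),(f(b)-f(0)).round(1))
E
```

```text
1.0 0 0.9 -3.2 [0.9 3.2]
2.5 0 1.5 -4.8 [2.4 8. ]
4.0 0 1.6 -4.8 [ 4.1 12.8]
6.0 0 2.4 -6.3 [ 6.4 19.1]
8.0 0 2.6 -6.2 [ 9.  25.2]
11.0 0 4.3 -9.1 [13.3 34.3]
14.0 0 4.8 -8.9 [18.1 43.2]
17.0 0 5.2 -8.6 [23.3 51.8]
20.0 0 5.7 -8.3 [28.9 60.1]
23.0 0 6.1 -8.0 [35.  68.2]
26.0 0 6.5 -7.7 [41.5 75.8]
29.0 0 6.9 -7.3 [48.4 83.2]
32.0 0 7.3 -7.0 [55.7 90.1]
35.0 0 7.6 -6.6 [63.3 96.7]
38.0 0 7.9 -6.2 [ 71.2 102.9]
41.0 0 8.3 -5.7 [ 79.5 108.6]
44.0 0 8.6 -5.3 [ 88.  113.9]
47.0 0 8.8 -4.8 [ 96.9 118.8]
50.0 0 9.1 -4.4 [105.9 123.1]
53.0 0 9.3 -3.9 [115.2 127. ]
56.0 0 9.5 -3.4 [124.7 130.4]
59.0 0 9.6 -2.9 [134.3 133.4]
62.0 0 9.8 -2.4 [144.1 135.8]
```

{"name": "servo_tool", "arguments": {
  "steps": "0 0.5 -3 0 0 0; 0 1.5 -5 0 0 0; 0 1.5 -5 0 0 0; 0 2.5 -6 0 0 0; 0 2.5 -6 0 0 0"
}}

```text
t: 7.32
ee_pos: [0.4549, 0.1136, 0.1092]
tcp_rot: [-3.14, -0.0, 1.742]
wrist_force: [-6.2, -3.3, -1.5]
gripper_width: 0.136
```

```bash
python3 look.py 6
```

```text
{'t': 7.325, 'ee_pos': [0.4549, 0.1136, 0.1092], 'tcp_rot': [-3.1399, -0.0, 1.7419], 'wrist_force': [-6.2284, -3.3285, -1.4943], 'moment': [-0.3271, 0.9715, 0.0502], 'gripper_width': 0.136, 'joints': [-0.0083, 0.339, 1.6624, -0.0003, 1.1419, -0.1793]}
```

View pics/s6.png

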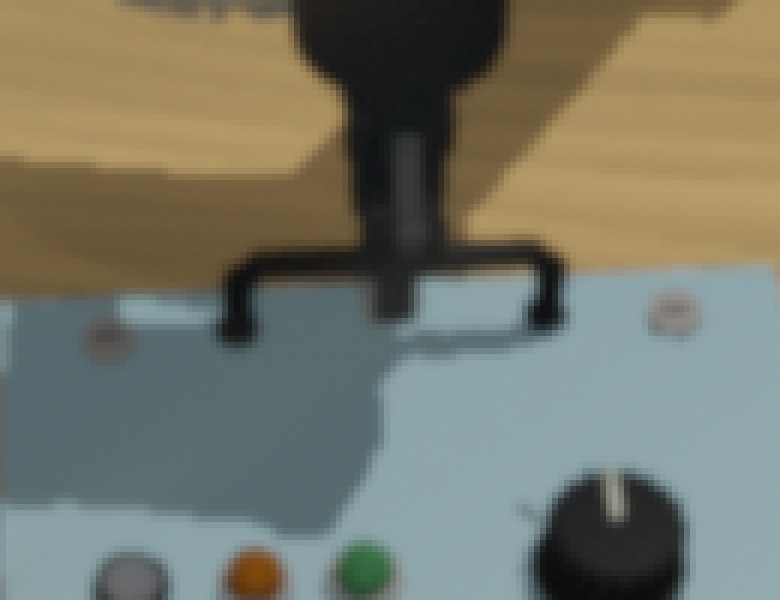

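The door is rising: its edge moved from row 163 to 155, the bar is still in the pads, and forces stay low. I'll continue along the arc.

{"name": "servo_tool", "arguments": {
  "steps": "0 4 -9 0 0 0; 0 4.5 -9 0 0 0; 0 5 -8.5 0 0 0; 0 5.5 -8.5 0 0 0; 0 6 -8 0 0 0"
}}

```text
t: 8.0
ee_pos: [0.4795, 0.1179, 0.1527]
tcp_rot: [-3.14, 0.0, 1.742]
wrist_force: [-6.6, -3.0, 1.9]
gripper_width: 0.13
```

```bash
python3 look.py 7 100
```

```text
{'t': 8.0, 'ee_pos': [0.4795, 0.1179, 0.1527], 'tcp_rot': [-3.1401, 0.0, 1.7419], 'wrist_force': [-6.5545, -3.0166, 1.8607], 'moment': [-0.3549, 1.2008, 0.0209], 'gripper_width': 0.1301, 'joints': [0.0011, 0.328, 1.5311, -0.0003, 1.284, -0.17]}
```

View pics/s7.png

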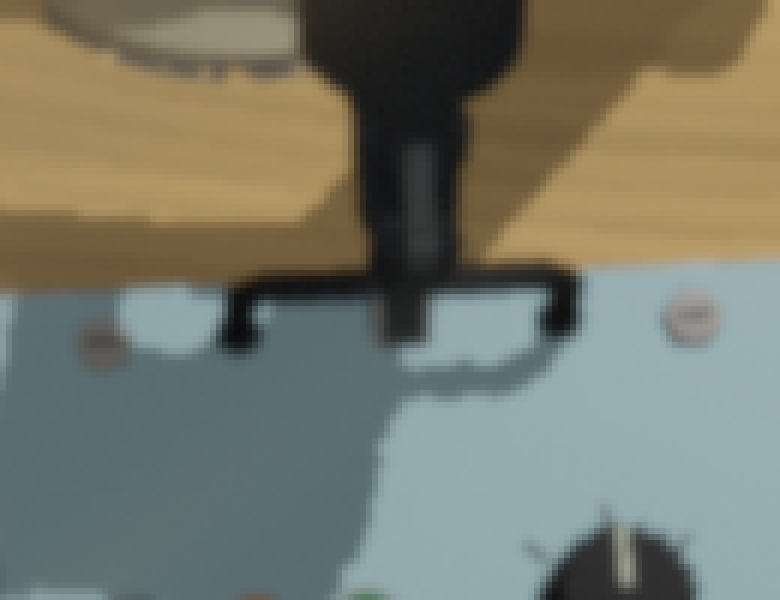

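The grip holds at about 22°. I'm backing off the push towards the hinge slightly as I continue.

{"name": "servo_tool", "arguments": {
  "steps": "0 6 -7.5 0 0 0; 0 6.5 -7.5 0 0 0; 0 7 -7 0 0 0; 0 7.5 -6.5 0 0 0; 0 8 -6 0 0 0"
}}

```text
t: 8.68
ee_pos: [0.5139, 0.1239, 0.1882]
tcp_rot: [-3.141, 0.0, 1.742]
wrist_force: [-9.9, -2.8, 7.6]
gripper_width: 0.133
```

```bash
python3 look.py 8 90
```

```text
{'t': 8.675, 'ee_pos': [0.5139, 0.1239, 0.1882], 'tcp_rot': [-3.1408, 0.0002, 1.742], 'wrist_force': [-9.8597, -2.7922, 7.611], 'moment': [-0.3308, 1.671, -0.0128], 'gripper_width': 0.1327, 'joints': [0.0127, 0.3538, 1.3792, -0.0003, 1.4093, -0.1585]}
```

View pics/s8.png

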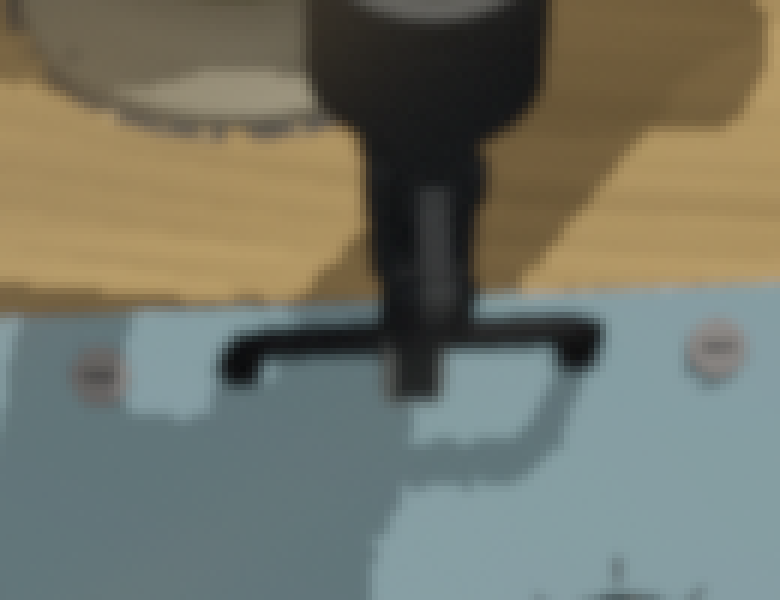

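There is some radial push of about 12 N towards the hinge, so I'll add a slight outward correction.

{"name": "servo_tool", "arguments": {
  "steps": "0 7 -7 0 0 0; 0 7.5 -6.5 0 0 0; 0 8 -6 0 0 0; 0 8.5 -5 0 0 0; 0 9 -4.5 0 0 0"
}}

```text
t: 9.35
ee_pos: [0.5546, 0.131, 0.2141]
tcp_rot: [-3.14, -0.001, 1.742]
wrist_force: [5.7, 3.1, -20.2]
gripper_width: 0.126
```

```bash
python3 look.py 9 80; python3 - <<'E'
from bench import arm
from h import *
import cv2
c=arm.camera_info("scene"); f=np.load("scene9.npz");W=pts(c,f["d"]); hsv=cv2.cvtColor(f["p"],cv2.COLOR_RGB2HSV)
m=(cv2.inRange(hsv,(80,15,60),(115,120,255))>0)&(f["d"]>0)
Q=(W-H); xp=Q@EX; yp=Q@np.array([-EX[1],EX[0],0]); z=Q[...,2]
g=m&(abs(yp)<.15)&(xp<.0)&(xp>-.2)&(z>.03)&(np.hypot(xp,z)<.215)
vx,vy,x0,y0=cv2.fitLine(np.stack([xp[g],z[g]],1).astype(np.float32),cv2.DIST_HUBER,0,.001,.01).ravel()
print(g.sum(),"door angle",np.degrees(np.arctan2(abs(vy),abs(vx))*1), vx*vy<0, "dist of plane from hinge",x0*vy-y0*vx)
E
```

```text
{'t': 9.35, 'ee_pos': [0.5546, 0.131, 0.2141], 'tcp_rot': [-3.1399, -0.0009, 1.7418], 'wrist_force': [5.6868, 3.073, -20.2209], 'moment': [0.3172, -0.849, 0.0013], 'gripper_width': 0.1264, 'joints': [0.024, 0.4084, 1.2156, 0.0007, 1.5194, -0.1471]}
10736 door angle 51.12679 True dist of plane from hinge -0.012663841
```

View pics/s9.png

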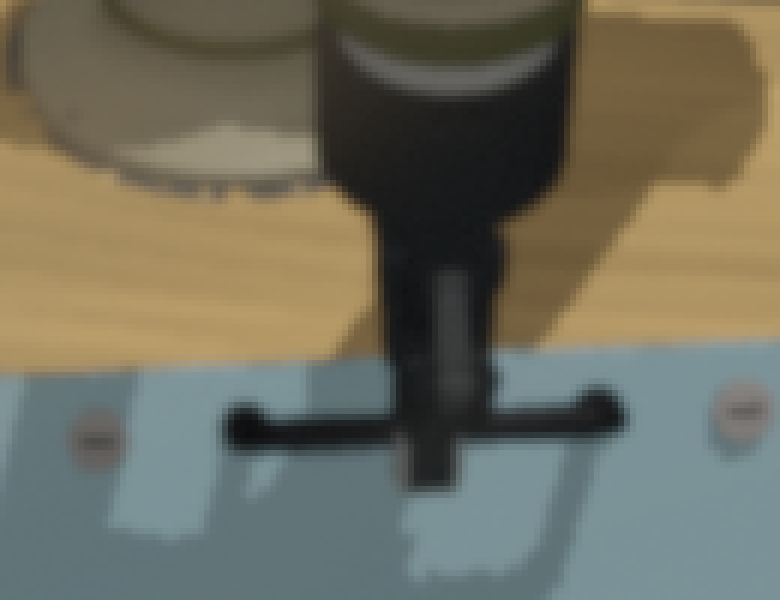

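The door measures 51°. The correction overshot and there is now about 20 N of outward pull, so I'll ease in for the last 9°.

{"name": "servo_tool", "arguments": {
  "steps": "0 8 -2 0 0 0; 0 7.5 -2.5 0 0 0; 0 7 -2 0 0 0; 0 6 -1.5 0 0 0; 0 0 0 0 0 0"
}}

```text
t: 10.02
ee_pos: [0.5825, 0.1358, 0.2242]
tcp_rot: [3.14, -0.0, 1.742]
wrist_force: [-2.0, 4.2, -1.5]
gripper_width: 0.127
```

```bash
cat > ang.py <<'E'
from bench import arm
from h import *
import cv2,sys
for n in("scene","top"):
    c=arm.camera_info(n); p,d=(lambda f:(f["p"],f["d"]))(np.load(f"scene{sys.argv[1]}.npz")) if n=="scene" else arm.grab_frame(n)
    W=pts(c,d); hsv=cv2.cvtColor(p,cv2.COLOR_RGB2HSV)
    m=(cv2.inRange(hsv,(80,15,50),(115,140,255))>0)&(d>0)
    Q=(W-H); xp=Q@EX; yp=Q@np.array([-EX[1],EX[0],0]); z=Q[...,2]
    g=m&(abs(yp)<.15)&(xp<.02)&(xp>-.2)&(z>.03)&(np.hypot(xp,z)<.215)
    vx,vy,x0,y0=cv2.fitLine(np.stack([xp[g],z[g]],1).astype(np.float32),cv2.DIST_HUBER,0,.001,.01).ravel()
    print(n,g.sum(),"door angle",np.degrees(np.arctan2(abs(vy),abs(vx))),vx*vy<0,"plane dist",x0*vy-y0*vx)
    cv2.imwrite(f"pics/{n}{sys.argv[1]}f.png",p[:,:,::-1])
E
python3 look.py 10 90; python3 ang.py 10
```

```text
{'t': 10.025, 'ee_pos': [0.5825, 0.1358, 0.2242], 'tcp_rot': [3.1401, -0.0002, 1.7421], 'wrist_force': [-2.014, 4.1586, -1.4637], 'moment': [0.5323, 0.3682, 0.0476], 'gripper_width': 0.1274, 'joints': [0.0312, 0.4524, 1.1142, 0.0004, 1.5735, -0.1401]}
scene 10845 door angle 59.837795 True plane dist -0.0128037855
top 2516 door angle 60.01935 True plane dist -0.010775171
```

View pics/s10.png

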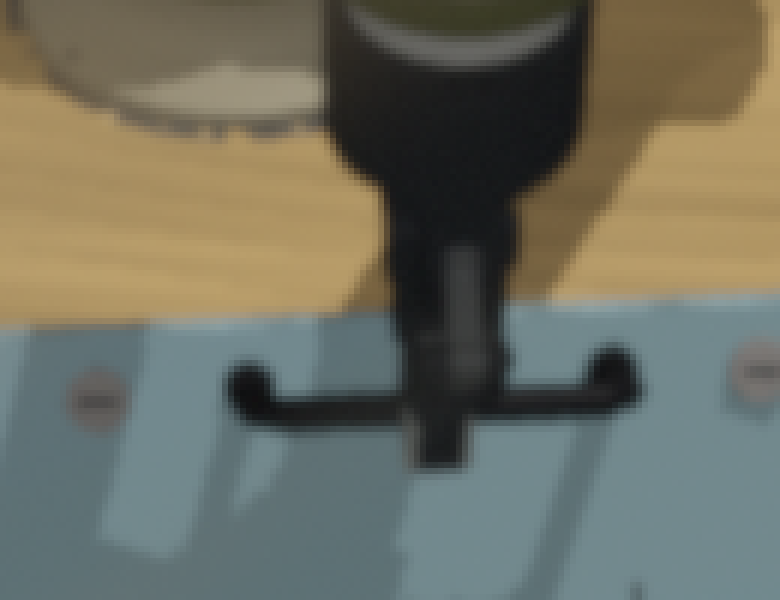

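View pics/scene10f.png

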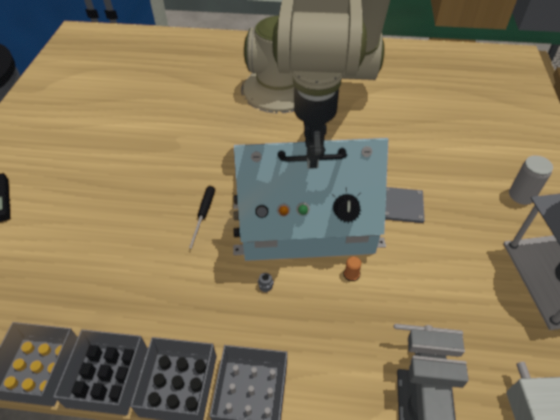

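View pics/top10f.png

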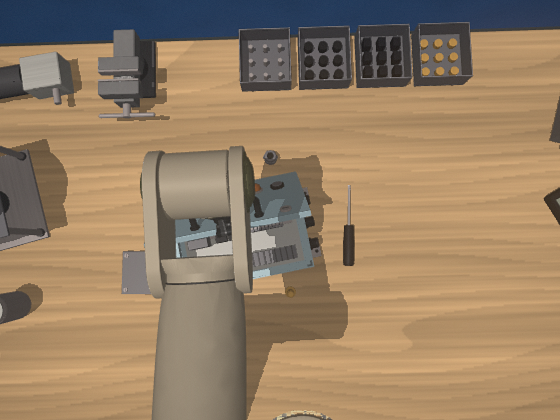

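Both views put the door at 60°, with the handle still in the pads (scene 313,158), the knob pointer at its middle mark and the visible loose parts in place. I'll hold for a moment and check it stays.

{"name": "servo_tool", "arguments": {
  "steps": "0 0 0 0 0 0; 0 0 0 0 0 0; 0 0 0 0 0 0; 0 0 0 0 0 0; 0 0 0 0 0 0"
}}

```text
t: 10.75
ee_pos: [0.582, 0.1358, 0.2241]
tcp_rot: [3.141, -0.0, 1.742]
wrist_force: [-3.3, 5.0, 1.7]
gripper_width: 0.131
```

{"name": "servo_tool", "arguments": {
  "steps": "0 0 0 0 0 0; 0 0 0 0 0 0; 0 0 0 0 0 0; 0 0 0 0 0 0; 0 0 0 0 0 0"
}}

```text
t: 11.38
ee_pos: [0.5819, 0.1357, 0.224]
tcp_rot: [3.141, -0.0, 1.742]
wrist_force: [-1.8, 3.8, 1.0]
gripper_width: 0.126
```

```bash
python3 look.py 11 90; python3 ang.py 11; python3 -c "
import numpy as np
a=np.load('scene0.npz')['p'].astype(int);b=np.load('scene11.npz')['p'].astype(int)
for n,(y0,y1,x0,x1) in dict(can=(255,282,343,364),gland=(272,293,256,276),lid=(190,222,392,426),driver=(185,252,186,216)).items(): print(n,abs(a-b)[y0:y1,x0:x1].mean().round(1))"
```

```text
{'t': 11.375, 'ee_pos': [0.5819, 0.1357, 0.224], 'tcp_rot': [3.1407, -0.0002, 1.742], 'wrist_force': [-1.7762, 3.7849, 1.0481], 'moment': [0.7022, 0.506, 0.0168], 'gripper_width': 0.1259, 'joints': [0.0311, 0.4518, 1.1157, 0.0003, 1.5733, -0.1401]}
scene 10838 door angle 59.982063 True plane dist -0.012256272
top 2521 door angle 60.12555 True plane dist -0.010472596
can 4.5
gland 13.7
lid 4.2
driver 4.4
```

View pics/s11.png

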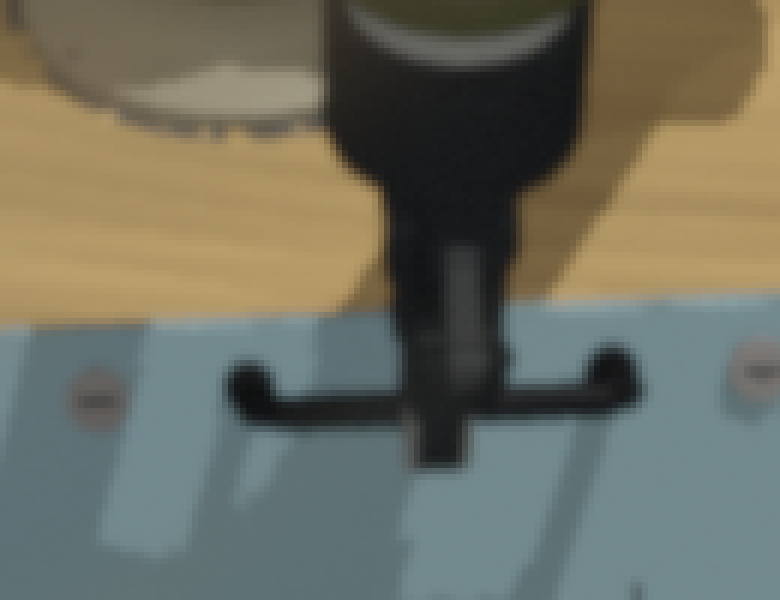

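```bash
python3 -c "
from bench import arm
print(arm.sign_off())"
```

```text
the job is handed in; nothing more can be done
None
```

The arm is holding the door open at 60° by its bow handle at 20 N, and nothing else is propping it. I handed the job in at about 11.5 s.

**Last checks, after about 1.4 s of holding still:**
- **Angle:** the door measured 60.0° in the scene view and 60.1° in the top view.
- **Grip:** the finger opening was about 11 mm on the 12 mm bar, and wrist force was about 4 N.
- **Knob:** its pointer looks to be at the middle mark.
- **Loose parts:** the relay can, junction box lid and screwdriver look unchanged. The cable gland's patch of the picture differed more than the others. It sits at the same pixel in the top view, so I put that down to the arm's shadow.

**What disagreed or could not be checked:**
- **Finger position:** the cameras showed the fingertips about 35 mm higher than the reported tool position implied. I set the grasp depth by camera instead.
- **Force during the lift:** a radial correction overshot, and wrist force briefly reached about 21 N near 51° before I eased it back.
- **Hidden parts:** the arm hid the rubber foot in the last top view and the plunger was only partly visible. The gripper never went near either, but I did not check them directly.

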